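Slide the steel pot to the blue ring of the hot plate

ROBOT

A 6-joint arm with a two-finger parallel gripper is mounted at the origin on a cart in front of the work surface, level with it; the furniture and walls round the work are solid. World frame = base frame: x ahead of the robot, y to its left, z up, the work surface at z = 0. Lengths are in mm, angles in rad, forces in N, time in s.
With the tool pointing down it reaches from about 275 to 750 mm from the base axis. Payload 10.2 kg.
Tool frame: the origin (TCP) lies between the finger pads; the fingertips stand 14 mm ahead of it and the grasp point (between the pads) lies 5 mm behind it (tip_reach is the distance from the TCP to the fingertips, in mm); z points along the fingers, y is the line along which they close (so a half turn about z gives the same grasp; the last joint's range is limited). The gripper opens to 85 mm and grips with 20 to 120 N. Pads are 22 mm wide; open, the fingers measure 114 mm over their backs; the gripper's body (76 mm by 85 mm) begins 54 mm behind the grasp point. The pads swing forward as they close: fully open they stand 13 mm farther back than shut.
Start: joints at [1.022, 0.313, 1.498, -0, 1.331, -0.223], TCP at [168.048, 497.384, 245.294] pointing down, gripper open.
Joint ranges: [-2.94, 2.94], [-0.97, 2.17], [0.19, 2.56], [-1.23, 4.37], [0.02, 3.11], [-2.88, 2.88]. Speed limits (rad/s): [2.39, 2.39, 3.01, 3.14, 3.14, 3.14].

INTERFACE

Orientations are given as a unit quaternion [w, x, y, z].
In Python, from rig import * gives the robot as it stands.
- The arm moves only by the tool arm_command, never from a script. Its argument "steps" is a list that holds one entry, the list of rows, each a list of 7 numbers: the opening, from 0 (shut) to 1 (fully open), then the shift along the tool's x, y, z each as a share of 0.05 m, from -1 to 1, then the turn, a rotation vector about the tool's x, y, z each as a share of 0.15 rad, from -1 to 1. A call has 1 to 8 rows; each row shifts and turns the commanded pose from where the row before left it, along the tool's axes as they then stand; what a row does not reach is not made up. A row lasts 1/8 s, in which the tool goes at most 62.5 mm and 10.7 degrees, less where a joint would pass 70% of its speed; a pose out of reach is approached as far as the arm can. A call with a number of a shift or a turn outside -1 to 1 is refused whole. A call with a gripper value outside its range is refused whole. The fingers move at their own pace and stop on an object; "squeeze" is the grip in N (left out, the last holds). Time passes only in rows, so rows that do not move let the fingers close. It gives the time, the measured TCP pose, the force, the opening and the grip force at its end, in the units of the state.
- sense(): the state, without advancing time (a new reading comes with each control period).
- capture(name): name is "scene" or "top" or "wrist"; returns the picture (420x560x3 uint8, red, green, blue); there is no depth.
- get_calibration(name): a dict with "intrinsics" (3x3 intrinsics, pixels), "rvec" (rotation vector, rad) and "tvec" (3), from world to camera coordinates, as OpenCV has them; the wrist camera has in their place "T_tool_cam" (4x4, takes a point from camera to tool coordinates, whose origin is the TCP and whose axes are the flange's). Camera axes: x right, y down, z forward; pixel columns grow to the right and rows downward; lengths in mm; the calibration is good to about 2 mm. A picture is of the moment at which its call begins: read the wrist's pose just before it. get_calibration takes no time and is no camera call.
- finish_job(): hands the job in; it is judged then, once.
The state is a dict: "time_s": time; "joints": joint angles; "dq": joint speeds; "tau": joint torques, N m; "eef_pos": TCP position; "ee_rot": TCP orientation; "force": force on the tool from outside, world axes, zero at the start; "wrist_torque": the same for the moment, N m; "grip_width": opening from 0.0 (shut) to 1.0 (fully open); "grip_force": force on a finger pad.
Only numpy, scipy, OpenCV 4.12 (cv2) and the standard library are available. Lean on these libraries where they do the work, as an engineer would, in place of code of your own. Each camera call takes 0.05 s, during which the arm holds its last target. There are 200 camera calls.

TASK

On the small bench hot plate with three painted rings, slide the steel pot from the red ring to the free blue ring, so that it stands upright and centred there. Keep it on the plate all the way, do not lift or tip it, and leave the copper pot on the yellow ring where it is.

Things in the scene. Friction and masses are not known exactly. Their poses are not given: they have to be found in the camera images.
- steel_pot: The pot to move: bare grey steel pot, fixed lid, 0.2 to 0.4 kg; upright wall 54 mm in diameter up to 40 mm height, lid rim 57 mm, black lid knob 15 mm wide from 50 to 63 mm up. Small black ears reach 40 mm from the axis along its own +x and -x; its +y and -y sides are free. Origin: centre of the underside, z up. Starts near the middle of the red ring
- copper_pot: Bystander in reddish copper, loose, near the middle of the yellow ring, same shape: pot, fixed lid, 0.2 to 0.4 kg; upright wall 54 mm in diameter up to 40 mm height, lid rim 57 mm, black lid knob 15 mm wide from 50 to 63 mm up. Small black ears reach 40 mm from the axis along its own +x and -x; its +y and -y sides are free. Origin: centre of the underside, z up
- red_ring: Red ring painted flush on the plate's top, 86 mm outside, 76 mm inside diameter. Origin: its centre, on the plate's top, 24 mm above the bench. The steel pot starts here.
- blue_ring: Blue ring painted flush on the plate's top, 86 mm outside, 76 mm inside diameter. Origin: its centre, on the plate's top, 24 mm above the bench. Starts empty; the pot belongs here. The red, yellow and blue rings form a triangle, centres 120 mm apart, in any order; the straight way between two is clear. The fixed flat plate is 210 x 220 x 24 mm.

How it is judged:
By the outcome, as a careful person would: the job done as asked, in the order asked, and still so for the second after the job is handed in, with the robot touching nothing.
It also fails if it takes over 35 s, if anything falls off the work surface, if the arm or the gripper's body presses on something with over 40 N, if the wrist force passes 120 N, or if a joint passes its speed limit or range.

## Working session

There is one attempt and no reset: what is moved stays moved. The work goes in short steps, Python scripts to look and compute and a tool call to move; the robot and the scene stay as the last step left them, time stands still between calls to the robot, and variables do not carry over. Pictures are saved under pics/ and viewed, at most 10 in all, crops included, and the job is handed in when it is done.

Besides the shell and the picture viewer there is one more tool, called after "Call:" by a JSON object that holds its "api" and its "payload", one argument or row to a line. arm_command: Moves the arm, as the interface text tells. Its arguments: {"type":"object","properties":{"steps":{"type":"array"},"squeeze":{"type":"number"}},"required":["steps"]}

```bash
mkdir -p pics
cat > h.py <<'E'
from rig import *
import numpy as np, cv2
def save(n,f):
    im=capture(n); cv2.imwrite('pics/'+f,im[:,:,::-1]); return im
def ray(n,uv,z):
    c=get_calibration(n);K=np.array(c['intrinsics']);R=cv2.Rodrigues(np.array(c['rvec'],float))[0];t=np.array(c['tvec'],float).ravel()
    d=R.T@np.linalg.inv(K)@np.array([uv[0],uv[1],1.]);o=-R.T@t
    return o+d*(z-o[2])/d[2]
E
python3 - <<'E'
from h import *
s=sense();print(s)
save('top','t1.png');save('scene','s1.png')
for n in('top','scene'):
    c=get_calibration(n);R=cv2.Rodrigues(np.array(c['rvec'],float))[0];print(n,-R.T@np.array(c['tvec']).ravel(),c['intrinsics'])
E
```

```text
{'time_s': 0.0, 'joints': array([ 1.02160429e+00,  3.13442937e-01,  1.49844208e+00,  1.01706657e-05,
        1.33099500e+00, -2.23404549e-01]), 'dq': array([-6.19657388e-05, -1.21439661e-03,  5.26146884e-04, -1.79015229e-03,
       -1.17324747e-03,  1.03038963e-03]), 'tau': array([-1.11328345e-04, -4.12272298e+01, -2.59736717e+01, -2.35697016e-04,
        4.26205239e-03,  1.40092234e-05]), 'eef_pos': array([167.91199872, 497.17091097, 244.73679756]), 'ee_rot': array([-2.47089528e-04,  1.62175479e-01,  9.86761724e-01, -5.94386996e-04]), 'force': array([-0.19333605, -0.50169905,  0.12295276]), 'wrist_torque': array([ 0.00203479,  0.05578407, -0.03491766]), 'grip_force': 0.0, 'grip_width': 0.9984410968689267}
top [341.2609344   34.48231704 904.11204481] [[521.38014224   0.         273.88105972]
 [  0.         521.38014224 213.24107682]
 [  0.           0.           1.        ]]
scene [  90.89105684 -446.99846148  621.20342644] [[476.11429028   0.         274.51156878]
 [  0.         476.11429028 209.10685184]
 [  0.           0.           1.        ]]
```

View pics/t1.png

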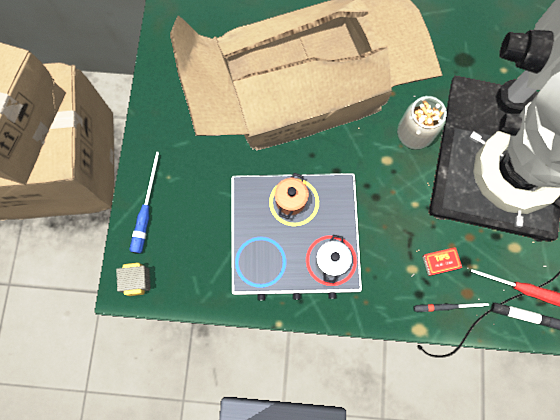

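View pics/s1.png

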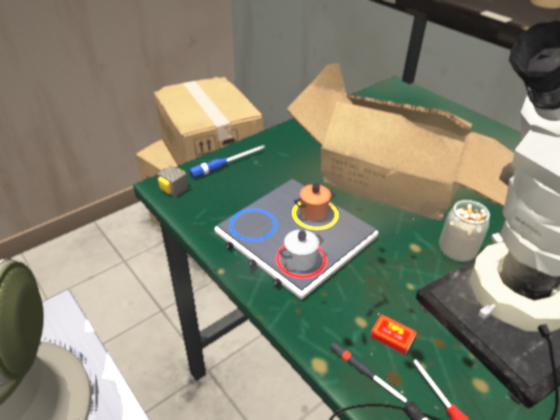

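The top view shows the steel pot (knob about 335,257) on the red ring, the blue ring empty at about (261,262), and the copper pot at about (292,192) on yellow. The steel pot's ears are near (338,240) and (330,277). Next I'll measure these precisely.

```bash
cat >> h.py <<'E'
def rings(n,im,z=24):
    hsv=cv2.cvtColor(im,cv2.COLOR_RGB2HSV);out={}
    H,S,V=[hsv[...,i].astype(int) for i in range(3)]
    roi=np.zeros(H.shape,bool)
    if n=='top': roi[172:296,230:362]=1
    else: roi[175:295,210:380]=1
    m={'red':((H<6)|(H>174))&(S>150),'blue':(H>95)&(H<115)&(S>150),'yellow':(H>21)&(H<34)&(S>150)}
    from scipy.optimize import least_squares
    for k,v in m.items():
        ys,xs=np.nonzero(v&roi&(V>90))
        P=np.array([ray(n,(x,y),z)[:2] for x,y in zip(xs,ys)])
        r=least_squares(lambda c:np.hypot(*(P-c).T)-40.5,np.median(P,axis=0),loss='soft_l1',f_scale=2)
        out[k]=r.x;print(n,k,len(P),r.x.round(1),np.abs(r.fun).mean().round(2))
    return out
def knob(n,im,guess,z=87):
    x,y=guess;g=im.max(axis=2).astype(int)
    ys,xs=np.nonzero(g[y-9:y+10,x-9:x+10]<70);u=(xs.mean()+x-9,ys.mean()+y-9)
    return u,len(xs),ray(n,u,z)[:2]
E
python3 - <<'E'
from h import *
for n,f,g in(('top','t1',[(335,257),(292,192)]),('scene','s1',[(302,236),(316,188)])):
    im=cv2.imread(f'pics/{f}.png')[:,:,::-1].copy()
    rings(n,im)
    for q in g: print(knob(n,im,q,85 if n=='top' else 82))
for q in((338,240),(330,277),(335,257)):print(ray('top',q,50).round(1))
for q in((282,217),(291,178),(316,198)): print(q)
im=cv2.imread('pics/t1.png')[168:300,226:366];a=cv2.resize(im,None,fx=4,fy=4,interpolation=2)
b=cv2.imread('pics/s1.png')[165:300,210:385]
cv2.imwrite('pics/c1.png',a)
E
```

```text
top red 143 [482.5 -46.4] 0.84
  return _methods._mean(a, axis=axis, dtype=dtype,
  ret = ret.dtype.type(ret / rcount)
Traceback (most recent call last):
  File "h.py", line 20, in rings
    r=least_squares(lambda c:np.hypot(*(P-c).T)-40.5,np.median(P,axis=0),loss='soft_l1',f_scale=2)
ValueError: Initial guess is outside of provided bounds
```

```bash
sed -i "s/(H>95)&(H<115)&(S>150)/(H>92)\&(H<125)\&(S>95)/" h.py
python3 - <<'E'
from h import *
for n,f,g in(('top','t1',[(335,257),(292,192)]),('scene','s1',[(302,236),(316,188)])):
    im=cv2.imread(f'pics/{f}.png')[:,:,::-1].copy()
    rings(n,im)
    for q in g: print(knob(n,im,q,85 if n=='top' else 82))
for q in((338,240),(330,277),(335,257)):print(ray('top',q,50).round(1))
im=cv2.imread('pics/t1.png')[168:300,226:366];cv2.imwrite('pics/c1.png',cv2.resize(im,None,fx=4,fy=4,interpolation=2))
E
```

```text
top red 143 [482.5 -46.4] 0.84
top blue 527 [469.3  72.9] 1.72
  return _methods._mean(a, axis=axis, dtype=dtype,
  ret = ret.dtype.type(ret / rcount)
Traceback (most recent call last):
  File "h.py", line 20, in rings
    r=least_squares(lambda c:np.hypot(*(P-c).T)-40.5,np.median(P,axis=0),loss='soft_l1',f_scale=2)
ValueError: Initial guess is outside of provided bounds
```

```bash
sed -i "s/(H>21)&(H<34)&(S>150)/(H>21)\&(H<34)\&(S>140)/;s/(S>95)/(S>130)/;s/        r=least/        if len(P)<20: print(k,'none');continue\n        r=least/" h.py
python3 - <<'E'
from h import *
im=cv2.imread('pics/t1.png')[:,:,::-1].copy();hsv=cv2.cvtColor(im,cv2.COLOR_RGB2HSV)
print(hsv[195:212,318].tolist(),hsv[262,236:242].tolist());print(hsv[218:226,294].tolist())
for n,f,g in(('top','t1',[(335,257),(292,192)]),('scene','s1',[(302,236),(316,188)])):
    im=cv2.imread(f'pics/{f}.png')[:,:,::-1].copy()
    rings(n,im)
    for q in g: print(knob(n,im,q,85 if n=='top' else 82))
for q in((338,240),(330,277),(335,257),(294,201),(540,150),(274,213)):print(ray('top',q,50).round(1))
im=cv2.imread('pics/t1.png')[168:300,226:366];cv2.imwrite('pics/c1.png',cv2.resize(im,None,fx=4,fy=4,interpolation=2))
E
```

```text
[[104, 19, 177], [30, 72, 235], [30, 83, 255], [30, 80, 255], [30, 81, 255], [30, 94, 255], [30, 93, 255], [30, 86, 255], [30, 81, 255], [30, 83, 255], [30, 84, 255], [30, 83, 255], [30, 81, 253], [30, 74, 246], [90, 9, 180], [115, 58, 184], [114, 48, 181]] [[96, 136, 255], [96, 136, 255], [108, 97, 255], [124, 10, 180], [111, 23, 192], [114, 27, 192]]
[[107, 30, 151], [108, 29, 174], [110, 32, 184], [110, 43, 182], [39, 42, 212], [30, 87, 255], [30, 78, 255], [30, 77, 255]]
top red 143 [482.5 -46.4] 0.84
top blue 215 [469.6  72.9] 0.7
yellow none
((np.float64(334.35), np.float64(256.1)), 20, array([479.04498638, -46.17315865]))
((np.float64(291.36842105263156), np.float64(191.5263157894737)), 19, array([579.37914056,  29.99554927]))
scene red 206 [480.  -44.7] 1.28
scene blue 359 [467.2  75. ] 1.81
scene yellow 223 [577.  26.] 1.53
((np.float64(nan), np.float64(nan)), 0, array([nan, nan]))
((np.float64(nan), np.float64(nan)), 0, array([nan, nan]))
[512.5 -54.1  50. ]
[449.9 -44.6  50. ]
[483.5 -50.8  50. ]
[573.3  24.1  50. ]
[ 700.8 -393.8   50. ]
[549.5  56.   50. ]h.py:26: RuntimeWarning: Mean of empty slice.
  ys,xs=np.nonzero(g[y-9:y+10,x-9:x+10]<70);u=(xs.mean()+x-9,ys.mean()+y-9)
  ret = ret.dtype.type(ret / rcount)
```

View pics/c1.png

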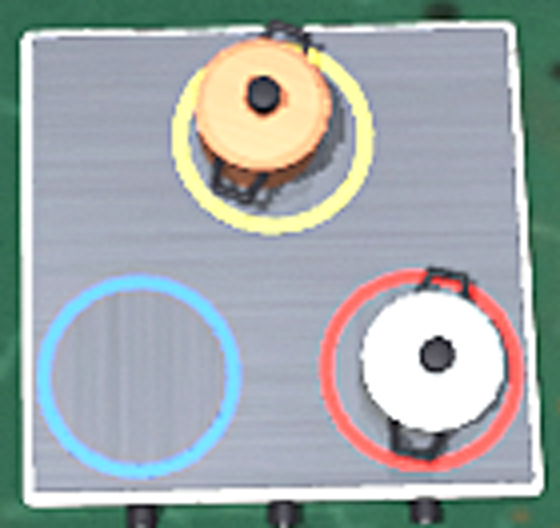

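The crop shows the steel pot's ears nearly along world x and its free sides along y. I'll approach above it, gripper open, and turn so that the fingers close along the pot's y.

Call:
{"api": "arm_command", "payload": {
  "steps": [
    [[1, -0.667, -0.594, 0, 0, 0, 0], [1, -0.667, -0.594, 0, 0, 0, 0], [1, -0.667, -0.594, 0, 0, 0, 0], [1, -0.667, -0.594, 0, 0, 0, 0], [1, -0.667, -0.594, 0, 0, 0, 0], [1, -0.667, -0.594, 0, 0, 0, 0], [1, -0.667, -0.594, 0, 0, 0, 0], [1, -0.667, -0.594, 0, 0, 0, 0]]
  ]
}}

```text
time_s: 1.1
eef_pos: [345.2, 185.5, 245.2]
ee_rot: [-0.0, 0.162, 0.987, -0.0]
force: [0.6, 0.8, 0.7]
grip_width: 1.004
grip_force: 0.0
```

Call:
{"api": "arm_command", "payload": {
  "steps": [
    [[1, -0.667, -0.594, 0, 0, 0, 0], [1, -0.667, -0.594, 0, 0, 0, 0], [1, -0.667, -0.594, 0, 0, 0, 0], [1, -0.667, -0.594, 0, 0, 0, 0], [1, -0.667, -0.594, 0, 0, 0, 0], [1, -0.667, -0.594, 0, 0, 0, 0], [1, 0, 0, 0, 0, 0, -0.667], [1, 0, 0, 0, 0, 0, -0.667]]
  ]
}}

```text
time_s: 2.1
eef_pos: [477.3, -46.4, 244.8]
ee_rot: [-0.001, 0.062, 0.998, 0.0]
force: [0.0, -0.2, 0.6]
grip_width: 1.001
grip_force: 0.0
```

```bash
cat >> h.py <<'E'
from scipy.spatial.transform import Rotation as Ro
def Rt():
    q=sense()['ee_rot'];return Ro.from_quat([q[1],q[2],q[3],q[0]]).as_matrix()
def status():
    s=sense();print(s['time_s'],s['eef_pos'].round(1),s['force'].round(1),round(float(s['grip_width']),3),round(float(s['grip_force']),1));print(Rt().round(3).tolist());return s
def todo(x,y,z):  # shift in tool mm to reach a world TCP target
    d=Rt().T@(np.array([x,y,z])-sense()['eef_pos']);print('tool mm',d.round(1),'shares',(d/50).round(3))
E
python3 - <<'E'
from h import *
status();todo(478,-46,42)
save('wrist','w1.png')
E
```

```text
2.1 [477.3 -46.4 244.8] [ 0.  -0.2  0.6] 1.001 0.0
[[-0.992, 0.123, -0.001], [0.123, 0.992, 0.0], [0.001, 0.0, -1.0]]
tool mm [ -0.9   0.5 202.8] shares [-0.018  0.009  4.056]
```

View pics/w1.png

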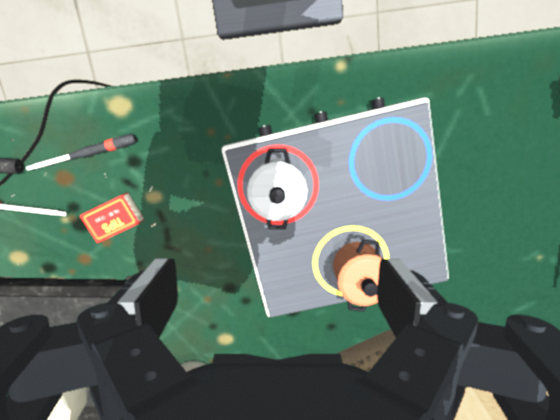

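The wrist view shows the pot at (277,192) with its ears vertical in the image, so the fingers close along its free sides. I'll compute a third estimate from this picture.

```bash
cat >> h.py <<'E'
def wray(uv,z,R,p):
    c=get_calibration('wrist');T=np.array(c['T_tool_cam'],float);K=np.array(c['intrinsics'])
    o=R@T[:3,3]+p;d=R@T[:3,:3]@np.linalg.inv(K)@np.array([uv[0],uv[1],1.])
    return (o+d*(z-o[2])/d[2])[:2]
def ringfit(ys,xs,f):
    from scipy.optimize import least_squares
    P=np.array([f((x,y)) for x,y in zip(xs,ys)])
    r=least_squares(lambda c:np.hypot(*(P-c).T)-40.5,np.median(P,axis=0),loss='soft_l1',f_scale=2);return r.x,np.abs(r.fun).mean()
def wmeas(im,kg=None):
    R=Rt();p=sense()['eef_pos'];h=cv2.cvtColor(im,cv2.COLOR_RGB2HSV).astype(int);H,S,V=h[...,0],h[...,1],h[...,2]
    roi=np.zeros(H.shape,bool);roi[110:300,225:450]=1
    for k,m in{'red':((H<6)|(H>174))&(S>110)&(V>150),'blue':(H>92)&(H<112)&(S>110)&(V>150),'yellow':(H>25)&(H<34)&(S>60)&(V>180)}.items():
        ys,xs=np.nonzero(m&roi);
        if len(ys)>30: print(k,len(ys),ringfit(ys,xs,lambda u:wray(u,24,R,p)))
    for x,y in kg or []:
        ys,xs=np.nonzero(im[y-11:y+12,x-11:x+12].max(axis=2)<70);u=(xs.mean()+x-11,ys.mean()+y-11);print('knob',u,len(xs),wray(u,85,R,p))
E
python3 - <<'E'
from h import *
im=cv2.imread('pics/w1.png')[:,:,::-1].copy()
wmeas(im,[(277,195),(370,288)])
im=cv2.imread('pics/s1.png')[:,:,::-1];print(im[230:244,302].max(axis=1),im[236,295:310].max(axis=1))
E
```

```text
red 1030 (array([481.06721109, -45.92700371]), np.float64(1.2544757885454703))
blue 981 (array([467.60312245,  73.88183554]), np.float64(1.0550633291623213))
yellow 918 (array([577.87228183,  25.48387288]), np.float64(1.7331594009768498))
knob (np.float64(273.46268656716416), np.float64(194.08955223880596)) 67 [476.28842401 -49.13409414]
knob (np.float64(373.77272727272725), np.float64(286.461038961039)) 154 [577.40702509  35.01631044]
[126 104  92  92  95  95  95  93  94  97 114 152 204 238] [253 247 207 128  93  91  93  95  95 100 129 199 245 251 252]
```

Call:
{"api": "arm_command", "payload": {
  "steps": [
    [[1, 0, 0, 0.8, 0, 0, 0], [1, 0, 0, 0.8, 0, 0, 0], [1, 0, 0, 0.8, 0, 0, 0], [1, 0, 0, 0.6, 0, 0, 0], [1, 0, 0, 0.4, 0, 0, 0], [1, 0, 0, 0.4, 0, 0, 0], [1, 0, 0, 0.24, 0, 0, 0], [1, 0, 0, 0, 0, 0, 0]]
  ],
  "squeeze": 20
}}

```text
time_s: 3.15
eef_pos: [477.0, -45.8, 42.8]
ee_rot: [-0.001, 0.063, 0.998, 0.0]
force: [0.2, 0.2, 0.9]
grip_width: 0.999
grip_force: 0.0
```

Run:
```python
from h import *
status();todo(477,-46,42);save('scene','s2.png');im=save('wrist','w2.png')
a=cv2.imread('pics/s2.png')[150:310,200:400]
cv2.imwrite('pics/c2.png',np.hstack([cv2.resize(a,(500,400),interpolation=2),cv2.resize(cv2.imread('pics/w2.png'),(300,225)).repeat(1,0) if 0 else cv2.copyMakeBorder(cv2.resize(cv2.imread('pics/w2.png'),(300,225)),0,175,0,0,0)]))
```

```text
3.15 [477.  -45.8  42.8] [0.2 0.2 0.9] 0.999 0.0
[[-0.992, 0.126, -0.001], [0.126, 0.992, 0.0], [0.001, 0.0, -1.0]]
tool mm [-0.  -0.2  0.8] shares [-0.001 -0.003  0.017]
```

View pics/c2.png

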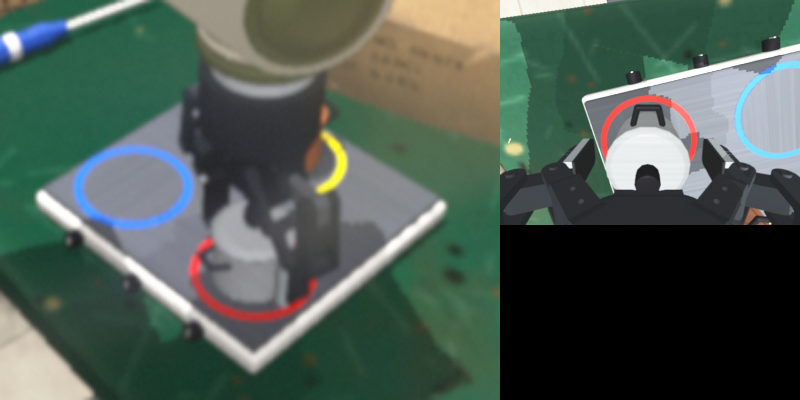

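The fingers straddle the pot evenly: pot at about x=648 in the wrist inset, fingers at about 590 and 707. I'll close gently.

Call:
{"api": "arm_command", "payload": {
  "steps": [
    [[0.8, 0, 0, 0, 0, 0, 0], [0.72, 0, 0, 0, 0, 0, 0], [0.66, 0, 0, 0, 0, 0, 0], [0.62, 0, 0, 0, 0, 0, 0], [0.58, 0, 0, 0, 0, 0, 0], [0.55, 0, 0, 0, 0, 0, 0], [0.55, 0, 0, 0, 0, 0, 0], [0.55, 0, 0, 0, 0, 0, 0]]
  ],
  "squeeze": 20
}}

```text
time_s: 4.25
eef_pos: [477.5, -46.3, 44.0]
ee_rot: [0.0, 0.063, 0.998, -0.0]
force: [-2.5, -2.2, 7.3]
grip_width: 0.642
grip_force: 19.6
```

Run:
```python
from h import *
status();d=Rt().T@np.array([-9.5,119.5,0]);print(d,d/50)
```

```text
4.25 [477.5 -46.3  44. ] [-2.5 -2.2  7.3] 0.642 19.6
[[-0.992, 0.125, 0.001], [0.125, 0.992, -0.001], [-0.001, -0.001, -1.0]]
[ 2.43898605e+01  1.17369612e+02 -9.48353848e-02] [ 4.87797209e-01  2.34739223e+00 -1.89670770e-03]
```

Call:
{"api": "arm_command", "payload": {
  "steps": [
    [[0.55, 0.03, 0.15, 0, 0, 0, 0], [0.55, 0.06, 0.3, 0, 0, 0, 0], [0.55, 0.08, 0.4, 0, 0, 0, 0], [0.55, 0.08, 0.4, 0, 0, 0, 0], [0.55, 0.08, 0.4, 0, 0, 0, 0], [0.55, 0.08, 0.4, 0, 0, 0, 0], [0.55, 0.06, 0.25, 0, 0, 0, 0], [0.55, 0, 0, 0, 0, 0, 0]]
  ]
}}

```text
time_s: 5.25
eef_pos: [468.9, 72.2, 44.0]
ee_rot: [0.001, 0.062, 0.998, 0.0]
force: [0.2, 6.1, 8.5]
grip_width: 0.646
grip_force: 20.6
```

Run:
```python
from h import *
s=status();todo(468.3,73.6,s['eef_pos'][2]);save('scene','s3.png');save('top','t3.png');save('wrist','w3.png')
f=lambda a:cv2.resize(a,(400,300),interpolation=2)
A=cv2.imread('pics/s3.png')[150:300,200:400];B=cv2.imread('pics/t3.png')[170:305,200:380];C=cv2.imread('pics/w3.png')
cv2.imwrite('pics/c3.png',np.vstack([np.hstack([f(A),f(B)]),np.hstack([f(C),f(C)*0])]))
```

```text
5.25 [468.9  72.2  44. ] [0.2 6.1 8.5] 0.646 20.6
[[-0.992, 0.125, 0.002], [0.125, 0.992, 0.001], [-0.002, 0.001, -1.0]]
tool mm [ 0.8  1.3 -0. ] shares [ 0.016  0.026 -0.   ]
```

View pics/c3.png

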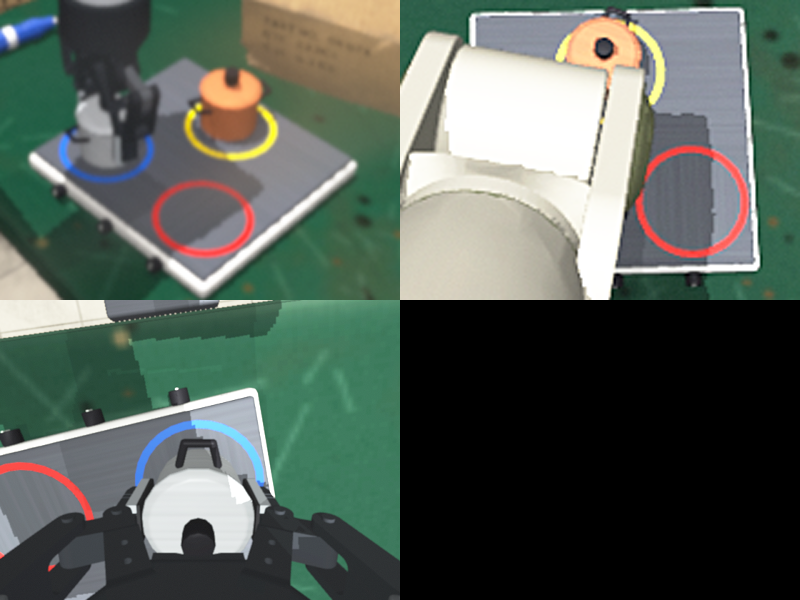

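The pot stands on the blue ring. I'll nudge it about 1 mm, release, rise and re-measure.

Call:
{"api": "arm_command", "payload": {
  "steps": [
    [[0.55, 0.01, 0.025, 0, 0, 0, 0], [0.55, 0, 0, 0, 0, 0, 0], [0.66, 0, 0, 0, 0, 0, 0], [0.72, 0, 0, 0, 0, 0, 0], [0.85, 0, 0, 0, 0, 0, 0], [1, 0, 0, 0, 0, 0, 0], [1, 0, 0, 0, 0, 0, 0], [1, 0, 0, 0, 0, 0, 0]]
  ]
}}

```text
time_s: 6.4
eef_pos: [468.0, 72.4, 43.3]
ee_rot: [-0.0, 0.063, 0.998, 0.0]
force: [0.5, -0.4, 0.5]
grip_width: 1.001
grip_force: 0.0
```

Call:
{"api": "arm_command", "payload": {
  "steps": [
    [[1, 0, 0, -0.2, 0, 0, 0], [1, 0, 0, -0.4, 0, 0, 0], [1, 0, 0, -0.6, 0, 0, 0], [1, 0, 0, -0.7, 0, 0, 0], [1, 0, 0, -0.7, 0, 0, 0], [1, 0, 0, -0.7, 0, 0, 0], [1, 0, 0, -0.7, 0, 0, 0], [1, 0, 0, 0, 0, 0, 0]]
  ]
}}

```text
time_s: 7.4
eef_pos: [468.8, 72.3, 246.2]
ee_rot: [0.003, 0.063, 0.998, -0.0]
force: [-0.3, -0.1, -0.8]
grip_width: 0.999
grip_force: 0.0
```

Run:
```python
from h import *
s=status();save('scene','s4.png');im=save('wrist','w4.png');wmeas(im)
f=lambda a:cv2.resize(a,(400,400),interpolation=2)
A=cv2.imread('pics/s4.png')[170:270,210:310];B=cv2.imread('pics/w4.png')[130:250,210:330]
cv2.imwrite('pics/c4.png',np.hstack([f(A),f(B)]))
```

```text
7.4 [468.8  72.3 246.2] [-0.3 -0.1 -0.8] 0.999 0.0
[[-0.992, 0.125, 0.006], [0.125, 0.992, -0.001], [-0.006, 0.0, -1.0]]
blue 842 (array([467.33061081,  73.17542841]), np.float64(1.2041995294084098))
yellow 531 (array([536.33530326,  76.95153052]), np.float64(13.056249974985887))
```

View pics/c4.png

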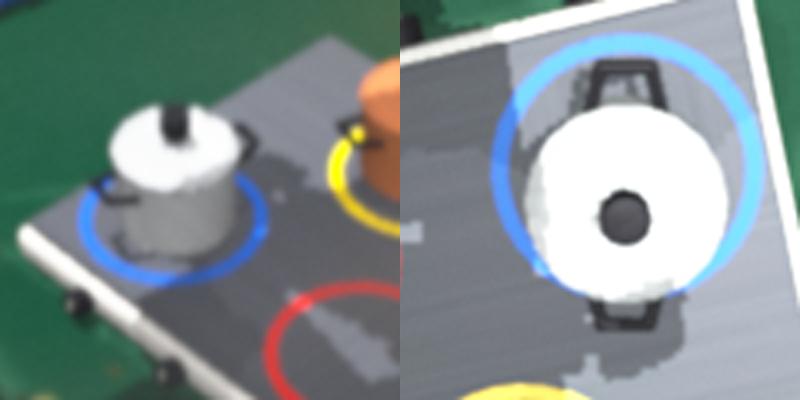

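The pot is upright inside blue. In the wrist crop, knob, lid and ring all sit at about x=626. Next I'll check the other axis numerically, and do the same for the red start frame for comparison.

Run:
```python
from h import *
R=Rt();p=sense()['eef_pos']
print('knob',wray((277.5,195.4),86,R,p),'lid',wray((210+227/3.333,130+202/3.333),70,R,p))
print('scene knob',ray('scene',(210+174/4,170+122/4),81),'scene lid',ray('scene',(210+175/4,170+148/4),69))
# automatic: wall foot / lid ellipse in wrist
im=cv2.imread('pics/w4.png');g=im.min(axis=2)
m=(g>215).astype('uint8');m[:160]=0;m[225:]=0;m[:,:245]=0;m[:,:]*=1;m[:,310:]=0
n,l,st,ce=cv2.connectedComponentsWithStats(m);i=1+st[1:,4].argmax();c=max(cv2.findContours((l==i).astype('uint8'),0,1)[0],key=cv2.contourArea)
e=cv2.minEnclosingCircle(c);print(e,wray(e[0],70,R,p))
for f in('s1','s4'): rings('scene',cv2.imread(f'pics/{f}.png')[:,:,::-1].copy())
```

```text
knob [468.05130403  72.87384768] lid [467.24775706  73.5658471 ]
scene knob [468.41600659  72.45594802  81.        ] scene lid [466.40311383  69.43243198  69.        ]
((277.611328125, 190.62400817871094), 30.072465896606445) [467.2069843   73.10950044]
scene red 206 [480.  -44.7] 1.28
scene blue 359 [467.2  75. ] 1.81
scene yellow 223 [577.  26.] 1.53
scene red 280 [479.9 -45. ] 1.26
scene blue 265 [467.1  74.4] 1.73
scene yellow 247 [576.9  25.8] 1.68
```

```bash
python3 -c "
from rig import *
print(finish_job())"
```

```text
the job is handed in; nothing more can be done
None
```

I slid the steel pot from the red ring to the blue ring, where it stands upright and centred to about 1–2 mm, left the copper pot untouched, and handed the job in after about 7.5 s with the gripper clear.

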